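# Roll the edge trim of a shelf flush

### The arm

A 7-joint arm with a two-finger parallel gripper is mounted at the origin on a cart in front of the work surface, level with it; the furniture and walls round the work are solid. World frame = base frame: x ahead of the robot, y to its left, z up, the work surface at z = 0. Lengths are in m, angles in degrees, forces in N, time in s.
With the tool pointing down it reaches from about 0.425 to 0.875 m from the base axis. Payload 4.7 kg.
Tool frame: the origin (TCP) lies between the finger pads; the fingertips stand 22 mm ahead of it and the grasp point (between the pads) lies 3 mm ahead of it; z points along the fingers, y is the line along which they close (so a half turn about z gives the same grasp; the last joint's range is limited). The gripper opens to 87 mm and grips with 3 to 60 N. Pads are 19 mm wide; open, the fingers measure 117 mm over their backs; the gripper's body (75 mm by 190 mm) begins 51 mm behind the grasp point.
Start: joints at [-73.39, 18.392, -4.016, 83.108, 1.295, 78.541, -3.26], TCP at [0.177, 0.625, 0.218] pointing down, gripper open.
Joint ranges: [-163.93, 163.93], [-17.29, 119.83], [-79.2, 71.16], [3.27, 140.29], [-89.18, 269.18], [5.43, 117.66], [-154.24, 154.24]. Speed limits (degrees/s): [147.25, 147.25, 180, 180, 180, 180, 180].

### API

Orientations are given as [roll, pitch, yaw] about the fixed x, y, z axes, in that order (R = Rz(yaw) Ry(pitch) Rx(roll)).
In Python, from cell import env gives the robot as it stands.
- The arm moves only by the tool drive_tool, never from a script. Its argument "moves" is a list of rows, each a list of 3 entries, a list of its own where there are three numbers: the shift along the tool's x, y, z in mm, then the turn, a rotation vector about the tool's x, y, z in rad, then the closure, from 0 (fully open) to 1 (shut). In form: [[[x, y, z], [wx, wy, wz], jaw], ...]. A call has 1 to 12 rows; each row shifts and turns the commanded pose from where the row before left it, along the tool's axes as they then stand; what a row does not reach is not made up. A row lasts 1/12 s, in which the tool goes at most 41.7 mm and 7.16 degrees, less where a joint would pass 70% of its speed; a pose out of reach is approached as far as the arm can. A call with a gripper value outside its range is refused whole. The fingers move at their own pace and stop on an object; "newtons" is the grip in N (left out, the last holds). Time passes only in rows, so rows that do not move let the fingers close. It gives the time, the measured TCP pose, the force, the opening and the grip force at its end, in the units of the state.
- env.get_obs(): the state, without advancing time (a new reading comes with each control period).
- env.read_camera(name): name is "scene" or "top" or "wrist"; returns (picture, depth): 400x640x3 uint8, blue, green, red; 400x640 float32, m along the optical axis (not along the pixel's ray), 0 where there is no reading.
- env.get_calibration(name): a dict with "fx", "fy", "cx", "cy" (pixels), "T" (4x4, takes a point from camera to world coordinates). Camera axes: x right, y down, z forward; pixel columns grow to the right and rows downward; lengths in m; the calibration is good to about 2 mm. A picture is of the moment at which its call begins: read the wrist's pose just before it. get_calibration takes no time and is no camera call; for the wrist camera it gives the pose at the moment of the call.
- env.sign_off(): hands the job in; it is judged then, once.
The state is a dict: "time_s": time; "qpos": joint angles; "joint_velocities": joint speeds; "effort": joint torques, N m; "tool_pos": TCP position; "tool_rot": TCP orientation; "force": force on the tool from outside, world axes, zero at the start; "wrist_torque": the same for the moment, N m; "grip_width": finger opening in m; "grasp_force": force on a finger pad.
Only numpy, scipy, OpenCV 4.12 (cv2) and the standard library are available. Lean on these libraries where they do the work, as an engineer would, in place of code of your own. Each camera call takes 0.05 s, during which the arm holds its last target. There are 200 camera calls.

### The job

The new cupboard shelf on the worktop has its metal edge trim laid in the groove, but the four sections still stand proud. Pick up the red hand roller with the black grip, set it on one end of the trim and, pressing firmly, roll it along to the other end so that all four sections sit flush with the wood. Use only the roller on the shelf, leave both tape rolls where they are, and stand the roller upright on its wheels on the bare worktop when you are done.

Things in the scene. Friction and masses are not known exactly. Their poses are not given: they have to be found in the camera images.
- panel: Brown wooden shelf panel, 150 (x) x 280 (y) x 20 mm, fixed on a thin dark mat; its top is level, 23 mm above the worktop. Origin: centre of the mat's underside, z up. A groove 23 mm wide in the top, parallel to y on the line x = -45 mm (near the long edge towards the robot), holds the trim: four aluminium sections end to end from y = -102 to +102 mm. The roller's wheels outspan the groove.
- trim1 (a joint): Trim section centred at panel y = -76.5 mm, 51 mm long, 20 mm wide: how far it is pressed down, in m. 0 = 5 mm proud of the wood, 0.005 = flush (its stop; top 23 mm above the worktop). Each section moves straight down only, needs about 4 N, and stays where it is pushed.
- trim2 (a joint): The same for the section centred at panel y = -25.5 mm.
- trim3 (a joint): The same for the section centred at panel y = +25.5 mm.
- trim4 (a joint): The same for the section centred at panel y = +76.5 mm.
- roller: Loose red hand roller, 0.35 kg, on two black wheels one behind the other; rolls along its x, both ways alike. Origin: midway between the wheels, level with their undersides, z up. Axles along y at x = +18 and -18 mm, wheels 40 mm wide. Red body 64 (x) x 54 (y) mm, flat top at z = 36 mm; on it a black grip block 50 (x) x 26 (y) mm, z = 36 to 80 mm, to be gripped from above across the 26 mm.
- wheel_a (a joint): Turn in rad of the roller's wheel at its x = +18 mm (radius 14 mm, freely turning, no stops, either sign); 1 rad for each 14 mm rolled.
- tape_roll: Bystander: roll of beige tape, 98 mm across, 25 mm high, lying flat; origin at the centre of its underside.
- tape_black: Bystander: roll of black tape, 58 mm across, 19 mm high, lying flat; origin at the centre of its underside.
Mind the look-alikes: they are no part of the job. What is shaped like the roller but green is not meant.

How it is judged:
By the outcome, as a careful person would: the job done as asked, in the order asked, and still so for the second after the job is handed in, with the robot touching nothing.
It also fails if it takes over 54 s, if anything falls off the work surface, if the arm or the gripper's body presses on something with over 40 N, if the wrist force passes 120 N, or if a joint passes its speed limit or range.

## Working session

There is one attempt and no reset: what is moved stays moved. The work goes in short steps, Python scripts to look and compute and a tool call to move; the robot and the scene stay as the last step left them, time stands still between calls to the robot, and variables do not carry over. Pictures are saved under pics/ and viewed, at most 10 in all, crops included, and the job is handed in when it is done.

Besides the shell and the picture viewer there is one more tool, called after "Emit:" by a JSON object that holds its "name" and its "arguments", one argument or row to a line. drive_tool: Moves the arm, as the interface text tells. Its arguments: {"type":"object","properties":{"moves":{"type":"array"},"newtons":{"type":"number"}},"required":["moves"]}

```bash
mkdir -p pics; ls; cat > h.py <<'E'
import numpy as np, cv2
from cell import env
def snap(cam,name):
    c=env.get_calibration(cam); im,d=env.read_camera(cam)
    cv2.imwrite(f'pics/{name}.png',im); np.savez(f'pics/{name}.npz',im=im,d=d,T=c['T'],k=[c['fx'],c['fy'],c['cx'],c['cy']])
def px(name,u,v,z=None):
    f=np.load(f'pics/{name}.npz'); fx,fy,cx,cy=f['k']; T=f['T']; r=np.array([(u-cx)/fx,(v-cy)/fy,1])
    if z is None: s=f['d'][int(v),int(u)]
    else: s=(z-T[2,3])/(T[:3,:3]@r)[2]
    return (T[:3,:3]@(r*s)+T[:3,3]).round(4)
E
python3 - <<'E'
from h import *
snap('top','top0'); snap('scene','scene0')
o=env.get_obs(); print(o)
E
```

```text
pics
{'time_s': 0.1, 'qpos': array([-73.38917714,  18.43650672,  -4.01666373,  83.16712358,
         1.29340135,  78.54185673,  -3.26057695]), 'joint_velocities': array([-0.09483637, -0.08514112,  0.00812065, -0.09688629, -0.00588608,
       -0.11071411,  0.08829059]), 'effort': array([-1.38978653e-04, -4.92573202e+01, -4.05682325e-01, -3.13401139e+01,
       -6.41948590e-02,  3.94415762e-02,  7.30445413e-05]), 'tool_pos': array([0.17690328, 0.62493866, 0.21675875]), 'tool_rot': array([-1.79899661e+02,  3.53242780e-03,  1.64198936e+02]), 'force': array([ 0.03748329,  0.04118328, -0.37144703]), 'wrist_torque': array([0.03184727, 0.01014847, 0.04009816]), 'grasp_force': 0.0, 'grip_width': 0.08716045280233722}
```

View pics/top0.png

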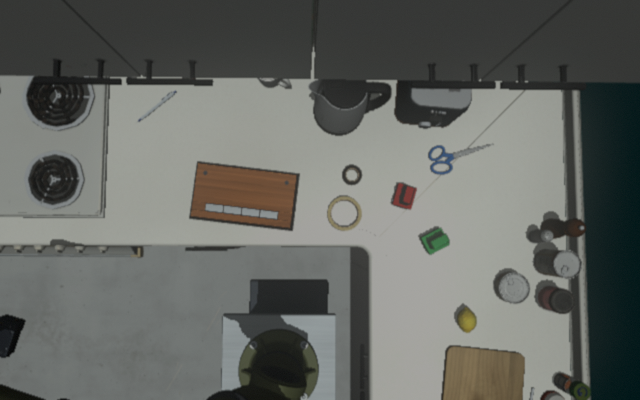

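View pics/scene0.png

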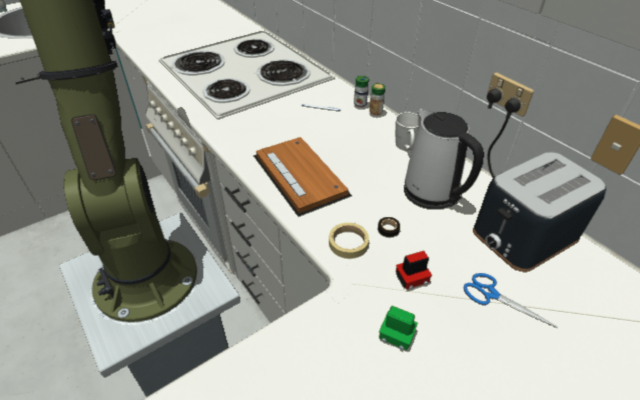

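The candidates are the red roller with a black grip at top (404,195), scene (414,270), and the green look-alike at top (433,240), scene (398,327). I choose the red one. The shelf is at top (245,196), the tape rolls at (344,213) and (352,174), and the trim runs from (205,208) to (279,216).

```bash
python3 - <<'E'
from h import *
im=cv2.imread('pics/top0.png')
a=cv2.resize(im[150:240,180:300],None,fx=6,fy=6,interpolation=cv2.INTER_CUBIC)[:, :]
b=cv2.resize(im[175:220,380:430],None,fx=6,fy=6,interpolation=cv2.INTER_CUBIC)
can=np.zeros((540+0,720,3),np.uint8);can[:]=a[:540]
cv2.imwrite('pics/c1.png',can)
s=cv2.imread('pics/scene0.png')[235:300,380:450]
s=cv2.resize(s,None,fx=4,fy=4,interpolation=cv2.INTER_CUBIC)
c2=np.zeros((280,600,3),np.uint8);c2[:270,:300]=b;c2[:260,310:590]=s
cv2.imwrite('pics/c2.png',c2)
print(env.get_calibration('top'))
for u,v in [(404,195),(433,240),(245,190),(344,180),(320,240)]:print(u,v,px('top0',u,v))
E
```

```text
{'fx': 457.8271315494046, 'fy': 457.8271315494046, 'cx': 312.47404078455565, 'cy': 203.6777464246147, 'T': array([[ 0.0046172 , -0.99755261,  0.06976732,  0.37140859],
       [-0.99982972, -0.00585174, -0.01750112, -0.0694338 ],
       [ 0.01786654, -0.06967463, -0.99740976,  1.30550826],
       [ 0.        ,  0.        ,  0.        ,  1.        ]])}
404 195 [ 0.4819 -0.3373  0.0819]
433 240 [ 0.3614 -0.4156  0.0766]
245 190 [0.4985 0.0977 0.0231]
344 180 [ 0.5292 -0.181   0.0186]
320 240 [ 0.3593 -0.1144 -0.0042]
```

View pics/c1.png

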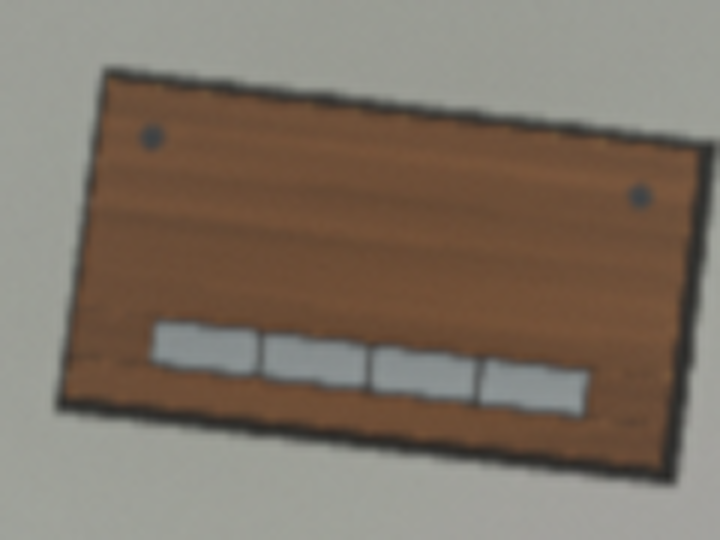

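View pics/c2.png

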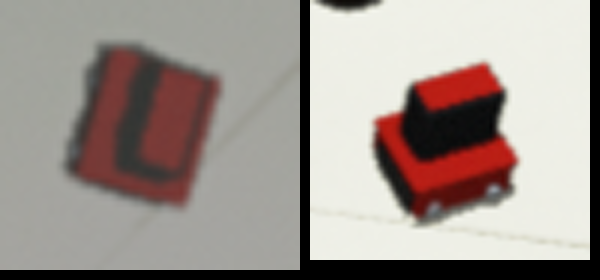

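The crops show the trim ends at top (205.3,207.2) and (277.7,215.3). The second crop confirms the red body with a black grip block. Next I'll measure both.

```bash
python3 - <<'E'
from h import *
L=px('top0',205.3,207.2,.028);R=px('top0',277.7,215.3,.028)
print('trim',L,R,np.linalg.norm(L-R),np.degrees(np.arctan2(*(L-R)[[1,0]])))
f=np.load('pics/top0.npz');fx,fy,cx,cy=f['k'];T=f['T']
v,u=np.mgrid[0:400,0:640];d=f['d'];P=np.stack([(u-cx)/fx*d,(v-cy)/fy*d,d],-1)@T[:3,:3].T+T[:3,3]
def mk(lo,hi):
    m=(P[...,2]>lo)&(P[...,2]<hi);m[:, :380]=0;m[:,430:]=0;m[:172]=0;m[220:]=0;return m
for lo,hi in [(.065,.1),(.025,.1)]:
    p=P[mk(lo,hi)];print(len(p),np.median(p[:,2]),cv2.minAreaRect((p[:,:2]*1000).astype(np.float32)))
# green
m=(P[...,2]>.065)&(P[...,2]<.1);m[:,:415]=0;m[:,450:]=0;m[:222]=0;m[260:]=0
print('green',P[m].mean(0))
for c in [(344,213),(352,174)]:print(px('top0',*c,.02))
E
```

```text
trim [0.4492 0.2066 0.028 ] [0.4277 0.005  0.028 ] 0.20274321197021616 83.91259588019221
191 0.08019950790249641 ((484.37677001953125, -348.5291748046875), (26.530128479003906, 50.21037673950195), 73.45974731445312)
451 0.042567947733079814 ((484.2424621582031, -348.595703125), (54.84845733642578, 64.23036193847656), 74.4760513305664)
green [ 0.35953792 -0.43052279  0.07934661]
[ 0.4355 -0.1809  0.02  ]
[ 0.5462 -0.2036  0.02  ]
```

Emit:
{"name": "drive_tool", "arguments": {
  "moves": [
    [[-29.3,-24.6,0],[0,0,0],0],
    [[-29.3,-24.6,0],[0,0,0],0],
    [[-29.3,-24.6,0],[0,0,0],0],
    [[-29.3,-24.6,0],[0,0,0],0],
    [[-29.3,-24.6,0],[0,0,0],0],
    [[-29.3,-24.6,0],[0,0,0],0],
    [[-29.3,-24.6,0],[0,0,0],0],
    [[-29.3,-24.6,0],[0,0,0],0],
    [[-29.3,-24.6,0],[0,0,0],0],
    [[-29.3,-24.6,0],[0,0,0],0],
    [[-29.3,-24.6,0],[0,0,0],0],
    [[-29.3,-24.6,0],[0,0,0],0]
  ]
}}

```text
time_s: 1.1
tool_pos: [0.4355, 0.2438, 0.2176]
tool_rot: [180.0, -0.0, 164.2]
force: [1.6, 0.7, 0.4]
grip_width: 0.0868
grasp_force: 0.0
```

Emit:
{"name": "drive_tool", "arguments": {
  "moves": [
    [[-29.3,-24.6,0],[0,0,0],0],
    [[-29.3,-24.6,0],[0,0,0],0],
    [[-29.3,-24.6,0],[0,0,0],0],
    [[-9.3,-37.3,0],[0,0,0],0],
    [[-9.3,-37.3,0],[0,0,0],0],
    [[-9.3,-37.3,0],[0,0,0],0],
    [[-9.3,-37.3,0],[0,0,0],0],
    [[-9.3,-37.3,0],[0,0,0],0],
    [[-9.3,-37.3,0],[0,0,0],0],
    [[-9.3,-37.3,0],[0,0,0],0],
    [[-9.3,-37.3,0],[0,0,0],0],
    [[-9.3,-37.3,0],[0,0,0],0]
  ]
}}

```text
time_s: 2.1
tool_pos: [0.4879, -0.1968, 0.2177]
tool_rot: [180.0, 0.0, 164.2]
force: [0.4, 0.1, 0.4]
grip_width: 0.0872
grasp_force: 0.0
```

Emit:
{"name": "drive_tool", "arguments": {
  "moves": [
    [[-9.3,-37.3,0],[0,0,0],0],
    [[-9.3,-37.3,0],[0,0,0],0],
    [[-9.3,-37.3,0],[0,0,0],0],
    [[-9.3,-37.3,0],[0,0,0],0],
    [[0,0,0],[0,0,0.117],0],
    [[0,0,0],[0,0,0.117],0],
    [[0,0,0],[0,0,0.117],0],
    [[0,0,0],[0,0,0.117],0],
    [[0,0,0],[0,0,0.117],0],
    [[0,0,0],[0,0,0.117],0],
    [[0,0,0],[0,0,0.117],0],
    [[0,0,0],[0,0,0.117],0]
  ]
}}

```text
time_s: 3.1
tool_pos: [0.4835, -0.3485, 0.2173]
tool_rot: [-180.0, -0.0, 110.2]
force: [0.4, -0.2, -0.2]
grip_width: 0.0873
grasp_force: 0.0
```

Emit:
{"name": "drive_tool", "arguments": {
  "moves": [
    [[0,0,0],[0,0,0.117],0],
    [[0,0,0],[0,0,0.117],0],
    [[0,0,0],[0,0,0.117],0],
    [[0,0,0],[0,0,0.117],0],
    [[0,0,0],[0,0,0.117],0],
    [[0,0,0],[0,0,0.117],0],
    [[0,0,0],[0,0,0.117],0],
    [[0,0,0],[0,0,0.117],0],
    [[0,0,0],[0,0,0.117],0],
    [[0,0,0],[0,0,0.117],0],
    [[0,0,0],[0,0,0.117],0],
    [[0,0,0],[0,0,0.117],0]
  ]
}}

```text
time_s: 4.1
tool_pos: [0.4836, -0.3484, 0.2173]
tool_rot: [-180.0, 0.0, 29.8]
force: [-1.1, -0.3, 0.7]
grip_width: 0.0872
grasp_force: 0.0
```

Emit:
{"name": "drive_tool", "arguments": {
  "moves": [
    [[0,0,0],[0,0,0.117],0],
    [[0,0,0],[0,0,0.117],0],
    [[0,0,0],[0,0,0.117],0],
    [[0,0,0],[0,0,0.117],0],
    [[0,0,0],[0,0,0.117],0],
    [[0,0,0],[0,0,0.117],0],
    [[0,0,0],[0,0,0.117],0],
    [[0,0,0],[0,0,0],0],
    [[0,0,0],[0,0,0],0]
  ]
}}

```text
time_s: 4.85
tool_pos: [0.4836, -0.3486, 0.2174]
tool_rot: [-180.0, 0.0, -16.6]
force: [0.0, 0.4, 0.3]
grip_width: 0.0871
grasp_force: 0.0
```

```bash
python3 - <<'E'
from h import *
o=env.get_obs();print(o['qpos'],o['tool_pos'],o['tool_rot'])
snap('wrist','w1')
f=np.load('pics/w1.npz');fx,fy,cx,cy=f['k'];T=f['T']
v,u=np.mgrid[0:400,0:640];d=f['d'];P=np.stack([(u-cx)/fx*d,(v-cy)/fy*d,d],-1)@T[:3,:3].T+T[:3,3]
for lo,hi in [(.07,.09),(.03,.09)]:
    m=(d>0)&(P[...,2]>lo)&(P[...,2]<hi)&(np.hypot(P[...,0]-.484,P[...,1]+.3486)<.07)
    p=P[m]
    if len(p):print(len(p),np.median(p[:,2]),cv2.minAreaRect((p[:,:2]*1000).astype(np.float32)))
E
```

```text
[-21.2300915   22.84582851  69.79740866  93.01438436 -21.74380166
  79.52831158 -55.44207805] [ 0.48362187 -0.34855425  0.21741145] [-1.79986132e+02  3.33046912e-02 -1.66049474e+01]
1270 0.07987995018897456 ((483.6883239746094, -349.2607727050781), (25.37310218811035, 49.053775787353516), 74.1446304321289)
2805 0.03603216565173756 ((483.2279357910156, -349.26165771484375), (53.78220748901367, 63.77998733520508), 74.0146713256836)
```

View pics/w1.png

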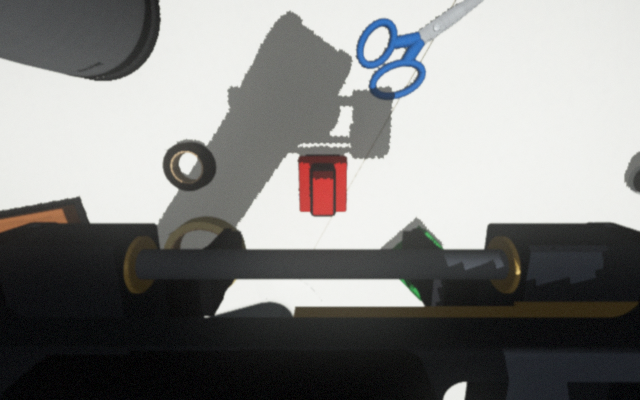

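The wrist view shows the red roller at (322,185), centred between the fingers, with the measured centre within 1 mm of the TCP. q3 is close to its limit, so I'll descend in two parts.

Emit:
{"name": "drive_tool", "arguments": {
  "moves": [
    [[0,0,20],[0,0,-0.012],0],
    [[0,0,20],[0,0,0],0],
    [[0,0,20],[0,0,0],0],
    [[0,0,20],[0,0,0],0],
    [[0,0,0],[0,0,0],0]
  ]
}}

```text
time_s: 5.32
tool_pos: [0.4819, -0.3467, 0.134]
tool_rot: [-179.9, 0.3, -16.0]
force: [-1.0, 0.9, -0.6]
grip_width: 0.0873
grasp_force: 0.0
```

```bash
python3 -c "
from h import *
o=env.get_obs();print(o['qpos'],o['tool_pos'],o['tool_rot'])"
```

```text
[-18.43177277  26.72533749  66.05029096  98.99849178 -25.57315856
  71.67784434 -52.12759314] [ 0.48189266 -0.3467198   0.13400987] [-179.89235423    0.34860899  -15.96988901]
```

Emit:
{"name": "drive_tool", "arguments": {
  "moves": [
    [[0,0,20],[0,0,0],0],
    [[0,0,20],[0,0,0],0],
    [[0,0,20],[0,0,0],0],
    [[0,0,13],[0,0,0],0],
    [[0,0,0],[0,0,0],0]
  ]
}}

```text
time_s: 5.73
tool_pos: [0.4827, -0.3476, 0.0629]
tool_rot: [-179.9, 0.2, -16.0]
force: [0.0, -0.2, 0.2]
grip_width: 0.087
grasp_force: 0.0
```

```bash
python3 -c "
from h import *
o=env.get_obs();print(o['qpos'],o['tool_pos'],o['tool_rot'])"
```

```text
[-15.05613135  31.07684788  61.87779689 102.7314576  -30.10730744
  64.97783232 -49.17064445] [ 0.48267264 -0.34762784  0.06288485] [-179.94352202    0.21113769  -16.0393541 ]
```

Emit:
{"name": "drive_tool", "arguments": {
  "moves": [
    [[0,0,0],[0,0,0],1],
    [[0,0,0],[0,0,0],1],
    [[0,0,0],[0,0,0],1],
    [[0,0,0],[0,0,0],1],
    [[0,0,0],[0,0,0],1],
    [[0,0,0],[0,0,0],1],
    [[0,0,0],[0,0,0],1],
    [[0,0,0],[0,0,0],1],
    [[0,0,0],[0,0,0],1]
  ],
  "newtons": 58
}}

```text
time_s: 6.48
tool_pos: [0.4838, -0.3488, 0.0648]
tool_rot: [-180.0, -0.0, -16.1]
force: [0.2, -0.6, -0.1]
grip_width: 0.0346
grasp_force: 0.0
```

Emit:
{"name": "drive_tool", "arguments": {
  "moves": [
    [[0,0,-15],[0,0,0],1],
    [[0,0,-20],[0,0,0],1],
    [[0,0,-20],[0,0,0],1],
    [[0,0,-20],[0,0,0],1],
    [[0,0,-15],[0,0,0],1],
    [[0,0,0],[0,0,0],1]
  ]
}}

```text
time_s: 6.98
tool_pos: [0.4852, -0.3505, 0.1588]
tool_rot: [179.9, -0.3, -16.1]
force: [-0.4, -0.2, 0.3]
grip_width: 0.0014
grasp_force: 0.0
```

```bash
python3 -c "
from h import *
o=env.get_obs();print(o)"
```

```text
{'time_s': 6.9833, 'qpos': array([-18.74990764,  24.96027214,  66.40718931,  97.34437665,
       -23.93777817,  73.22877805, -53.4356011 ]), 'joint_velocities': array([ 0.50080652,  1.7402193 , -1.61847438,  2.87326516, -1.55501936,
       -2.11440613,  1.08168485]), 'effort': array([-9.11988113e-01, -3.24122500e+01,  1.16885984e+01, -2.74156523e+01,
        1.72075897e-02,  3.81929772e-01, -1.19769168e-01]), 'tool_pos': array([ 0.48521353, -0.3505322 ,  0.15881301]), 'tool_rot': array([179.93702349,  -0.33650459, -16.12711388]), 'force': array([-0.35147413, -0.17317108,  0.26442219]), 'wrist_torque': array([-0.05593155,  0.11056061, -0.0398591 ]), 'grasp_force': 0.0, 'grip_width': 0.0013735528573478716}
```

The lift started before the fingers reached the grip, so I missed it. That was my mistake for batching the two moves. I'll reopen and check that the roller is undisturbed.

Emit:
{"name": "drive_tool", "arguments": {
  "moves": [
    [[0,0,-10],[0,0,0],0],
    [[0,0,-10],[0,0,0],0],
    [[0,0,0],[0,0,0],0],
    [[0,0,0],[0,0,0],0],
    [[0,0,0],[0,0,0],0],
    [[0,0,0],[0,0,0],0],
    [[0,0,0],[0,0,0],0],
    [[0,0,0],[0,0,0],0],
    [[0,0,0],[0,0,0],0],
    [[0,0,0],[0,0,0],0],
    [[0,0,0],[0,0,0],0],
    [[0,0,0],[0,0,0],0]
  ]
}}

```text
time_s: 7.98
tool_pos: [0.4837, -0.3488, 0.1747]
tool_rot: [-180.0, -0.0, -16.1]
force: [-0.4, -0.9, -0.3]
grip_width: 0.0737
grasp_force: 0.0
```

```bash
python3 - <<'E'
from h import *
o=env.get_obs();print(o['qpos'],o['tool_pos'],o['tool_rot'],o['grip_width'])
snap('wrist','w2');snap('scene','s2')
f=np.load('pics/w2.npz');fx,fy,cx,cy=f['k'];T=f['T']
v,u=np.mgrid[0:400,0:640];d=f['d'];P=np.stack([(u-cx)/fx*d,(v-cy)/fy*d,d],-1)@T[:3,:3].T+T[:3,3]
for lo,hi in [(.07,.09),(.03,.09)]:
    m=(d>0)&(P[...,2]>lo)&(P[...,2]<hi)&(np.hypot(P[...,0]-.484,P[...,1]+.3486)<.07)
    p=P[m]
    if len(p):print(len(p),np.median(p[:,2]),cv2.minAreaRect((p[:,:2]*1000).astype(np.float32)))
E
```

```text
[-19.1720531   23.92393785  66.68904812  96.24221471 -22.68163922
  74.99505965 -54.34773138] [ 0.48372671 -0.34880642  0.17472192] [-1.79997599e+02 -9.56150976e-04 -1.61124661e+01] 0.07370788435583789
1681 0.07988876583560484 ((483.724609375, -349.44293212890625), (25.471832275390625, 48.92229080200195), 74.58209991455078)
3623 0.03680863609834212 ((482.9995422363281, -349.21209716796875), (54.035400390625, 63.99725341796875), 73.75282287597656)
```

The roller is undisturbed. I'll descend again and close fully this time.

Emit:
{"name": "drive_tool", "arguments": {
  "moves": [
    [[0,0,20],[0,0,0],0.25],
    [[0,0,20],[0,0,0],0.25],
    [[0,0,20],[0,0,0],0.25],
    [[0,0,20],[0,0,0],0.25],
    [[0,0,20],[0,0,0],0.25],
    [[0,0,12],[0,0,0],0.25],
    [[0,0,0],[0,0,0],0.25],
    [[0,0,0],[0,0,0],1],
    [[0,0,0],[0,0,0],1],
    [[0,0,0],[0,0,0],1],
    [[0,0,0],[0,0,0],1],
    [[0,0,0],[0,0,0],1]
  ],
  "newtons": 58
}}

```text
time_s: 9.08
tool_pos: [0.4843, -0.349, 0.0636]
tool_rot: [180.0, -0.1, -16.1]
force: [-0.1, 0.4, -0.9]
grip_width: 0.0397
grasp_force: 0.0
```

Emit:
{"name": "drive_tool", "arguments": {
  "moves": [
    [[0,0,0],[0,0,0],1],
    [[0,0,0],[0,0,0],1],
    [[0,0,0],[0,0,0],1],
    [[0,0,0],[0,0,0],1],
    [[0,0,0],[0,0,0],1]
  ]
}}

```text
time_s: 9.5
tool_pos: [0.4839, -0.3489, 0.063]
tool_rot: [180.0, -0.0, -16.1]
force: [0.2, -0.3, 2.1]
grip_width: 0.0254
grasp_force: 58.0
```

Emit:
{"name": "drive_tool", "arguments": {
  "moves": [
    [[0,0,-10],[0,0,0],1],
    [[0,0,-20],[0,0,0],1],
    [[0,0,-20],[0,0,0],1],
    [[0,0,-20],[0,0,0],1],
    [[0,0,-20],[0,0,0],1],
    [[0,0,0],[0,0,0],1]
  ]
}}

```text
time_s: 10.0
tool_pos: [0.4851, -0.3504, 0.1566]
tool_rot: [179.9, -0.3, -16.1]
force: [0.5, -1.7, -2.3]
grip_width: 0.0254
grasp_force: 58.0
```

The roller is held. Next is the transfer to the near end of the trim.

Emit:
{"name": "drive_tool", "arguments": {
  "moves": [
    [[-13,-28.7,0],[0,0,0],1],
    [[-13,-28.7,0],[0,0,0],1],
    [[-13,-28.7,0],[0,0,0],1],
    [[-13,-28.7,0],[0,0,0],1],
    [[-13,-28.7,0],[0,0,0],1],
    [[-13,-28.7,0],[0,0,0],1],
    [[-13,-28.7,0],[0,0,0],1],
    [[-13,-28.7,0],[0,0,0],1],
    [[-13,-28.7,0],[0,0,0],1],
    [[-13,-28.7,0],[0,0,0],1],
    [[-13,-28.7,0],[0,0,0],1],
    [[-13,-28.7,0],[0,0,0],1]
  ]
}}

```text
time_s: 11.0
tool_pos: [0.428, 0.0268, 0.1519]
tool_rot: [-180.0, 0.1, -16.1]
force: [0.8, 1.0, -2.4]
grip_width: 0.0257
grasp_force: 58.0
```

Emit:
{"name": "drive_tool", "arguments": {
  "moves": [
    [[0,0,0],[0,0,-0.116],1],
    [[0,0,0],[0,0,-0.116],1],
    [[0,0,0],[0,0,-0.116],1],
    [[0,0,0],[0,0,-0.116],1],
    [[0,0,0],[0,0,-0.116],1],
    [[0,0,0],[0,0,-0.116],1],
    [[0,0,0],[0,0,-0.116],1],
    [[0,0,0],[0,0,-0.116],1],
    [[0,0,0],[0,0,-0.116],1],
    [[0,0,0],[0,0,-0.116],1],
    [[0,0,0],[0,0,-0.116],1],
    [[0,0,0],[0,0,-0.116],1]
  ]
}}

```text
time_s: 12.0
tool_pos: [0.4284, 0.0251, 0.1517]
tool_rot: [-179.9, 0.1, 64.0]
force: [0.8, 0.2, -2.7]
grip_width: 0.0251
grasp_force: 58.0
```

Emit:
{"name": "drive_tool", "arguments": {
  "moves": [
    [[0,0,0],[0,0,-0.116],1],
    [[0,0,0],[0,0,-0.116],1],
    [[0,0,0],[0,0,-0.116],1],
    [[0,0,0],[0,0,0],1],
    [[0,0,0],[0,0,0],1]
  ]
}}

```text
time_s: 12.42
tool_pos: [0.4287, 0.0253, 0.152]
tool_rot: [-179.9, 0.0, 83.4]
force: [0.2, 0.2, -2.8]
grip_width: 0.0256
grasp_force: 58.0
```

```bash
python3 - <<'E'
from h import *
o=env.get_obs();print(o['qpos'],o['tool_pos'],o['tool_rot'],o['grip_width'],o['grasp_force'])
snap('wrist','w3');snap('scene','s3')
a=cv2.imread('pics/w3.png');b=cv2.imread('pics/s3.png')[100:280,200:440]
c=np.zeros((600,640,3),np.uint8);c[:250]=a[:250];c[250:600,:467]=cv2.resize(b,(467,350),interpolation=cv2.INTER_CUBIC);cv2.imwrite('pics/v3.png',c)
E
```

```text
[-69.70330669 -15.82392208  56.06120539 119.07799463  13.86327975
  70.52507901 -25.99594819] [0.42870996 0.02528515 0.15203888] [-1.79926902e+02  7.71301798e-03  8.33988505e+01] 0.025604364127717306 57.982603311538696
```

View pics/v3.png

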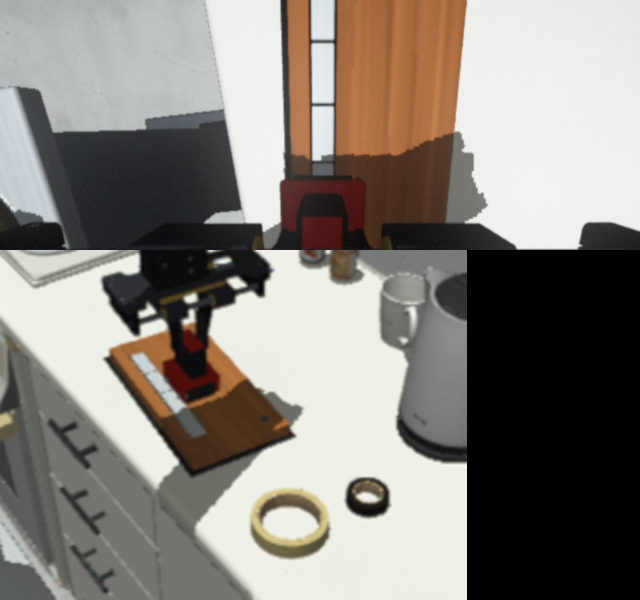

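The wrist view shows the trim strip at column ≈323 (gaps at rows 41 and 104) in line with the roller at ≈322. I'll check this in world coordinates.

```bash
python3 - <<'E'
from h import *
for u,v in [(323.5,41),(323,104),(323,163)]:
    p=px('w3',u,v,.028); R=np.array([.4277,.005]);e=np.array([.106,.9944]); d=p[:2]-R
    print(p,px('w3',u,v),'along',d@e,'lat',d@[.9944,-.106])
E
```

```text
[0.4449 0.157  0.028 ] [0.4451 0.1584 0.0219] along 0.152972 lat 0.0009916799999999948
[0.4387 0.107  0.028 ] [0.4389 0.1083 0.0055] along 0.10259479999999999 lat 0.00012639999999995537
[0.4328 0.0558 0.028 ] [0.4328 0.0554 0.0243] along 0.05105612 lat -0.0003133600000000073
```

Emit:
{"name": "drive_tool", "arguments": {
  "moves": [
    [[0,0,15],[0,0,0],1],
    [[0,0,15],[0,0,0],1],
    [[0,0,10],[0,0,0],1],
    [[0,0,8],[0,0,-0.008],1],
    [[0,0,0],[0,0,0],1]
  ]
}}

```text
time_s: 12.93
tool_pos: [0.4282, 0.025, 0.1034]
tool_rot: [-179.9, 0.1, 84.0]
force: [-1.3, 0.5, -3.4]
grip_width: 0.0257
grasp_force: 58.0
```

Emit:
{"name": "drive_tool", "arguments": {
  "moves": [
    [[0,1,4],[0,0,0],1],
    [[0,0,4],[0,0,0],1],
    [[0,0,3],[0,0,0],1],
    [[0,0,3],[0,0,0],1],
    [[0,0,2],[0,0,0],1],
    [[0,0,1],[0,0,0],1],
    [[0,0,1],[0,0,0],1],
    [[0,0,0],[0,0,0],1]
  ]
}}

```text
time_s: 13.6
tool_pos: [0.4307, 0.0253, 0.0869]
tool_rot: [180.0, -0.0, 84.0]
force: [-0.2, -0.6, -0.3]
grip_width: 0.0254
grasp_force: 58.0
```

Emit:
{"name": "drive_tool", "arguments": {
  "moves": [
    [[0,0,1],[0,0,0],1],
    [[0,0,1],[0,0,0],1],
    [[0,0,1],[0,0,0],1],
    [[0,0,0],[0,0,0],1]
  ]
}}

```text
time_s: 13.93
tool_pos: [0.4312, 0.0258, 0.0857]
tool_rot: [-180.0, -0.1, 84.0]
force: [-6.5, -0.4, 19.2]
grip_width: 0.0254
grasp_force: 58.0
```

Emit:
{"name": "drive_tool", "arguments": {
  "moves": [
    [[3,0,0.5],[0,0,0],1],
    [[5,0,0],[0,0,0],1],
    [[5,0,0],[0,0,0],1],
    [[5,0,0],[0,0,0],1],
    [[5,0,0],[0,0,0],1],
    [[5,0,0],[0,0,0],1]
  ]
}}

```text
time_s: 14.43
tool_pos: [0.4343, 0.054, 0.0856]
tool_rot: [-180.0, -0.1, 84.0]
force: [-6.4, -1.5, 23.2]
grip_width: 0.025
grasp_force: 58.0
```

Emit:
{"name": "drive_tool", "arguments": {
  "moves": [
    [[6,0,0],[0,0,0],1],
    [[6,0,0],[0,0,0],1],
    [[6,0,0],[0,0,0],1],
    [[6,0,0],[0,0,0],1],
    [[6,0,0],[0,0,0],1],
    [[6,0,0],[0,0,0],1],
    [[6,0,0],[0,0,0],1],
    [[6,0,0],[0,0,0],1],
    [[6,0,0],[0,0,0],1],
    [[6,0,0],[0,0,0],1]
  ]
}}

```text
time_s: 15.27
tool_pos: [0.4406, 0.1141, 0.0856]
tool_rot: [-180.0, -0.1, 84.1]
force: [-5.6, -1.3, 21.2]
grip_width: 0.0251
grasp_force: 58.0
```

Emit:
{"name": "drive_tool", "arguments": {
  "moves": [
    [[6,0,0],[0,0,0],1],
    [[6,0,0],[0,0,0],1],
    [[6,0,0],[0,0,0],1],
    [[6,0,0],[0,0,0],1],
    [[6,0,0],[0,0,0],1],
    [[6,0,0],[0,0,0],1],
    [[6,0,0],[0,0,0],1],
    [[6,0,0],[0,0,0],1],
    [[6,0,0],[0,0,0],1],
    [[6,0,0],[0,0,0],1]
  ]
}}

```text
time_s: 16.1
tool_pos: [0.4469, 0.1741, 0.0857]
tool_rot: [180.0, -0.1, 84.1]
force: [-4.8, -1.4, 20.3]
grip_width: 0.0254
grasp_force: 58.0
```

Emit:
{"name": "drive_tool", "arguments": {
  "moves": [
    [[6,0,0],[0,0,0],1],
    [[6,0,0],[0,0,0],1],
    [[6,0,0],[0,0,0],1],
    [[6,0,0],[0,0,0],1],
    [[0,0,0],[0,0,0],1]
  ]
}}

```text
time_s: 16.52
tool_pos: [0.4496, 0.1994, 0.0857]
tool_rot: [179.9, -0.2, 84.1]
force: [-5.4, 2.0, 17.3]
grip_width: 0.0256
grasp_force: 58.0
```

Emit:
{"name": "drive_tool", "arguments": {
  "moves": [
    [[0,0,-5],[0,0,0],1],
    [[0,0,-10],[0,0,0],1],
    [[0,0,-20],[0,0,0],1],
    [[0,0,-20],[0,0,0],1],
    [[0,0,-20],[0,0,0],1],
    [[0,0,0],[0,0,0],1]
  ]
}}

```text
time_s: 17.02
tool_pos: [0.4506, 0.1971, 0.1616]
tool_rot: [179.8, -0.3, 84.0]
force: [1.9, 0.6, -2.6]
grip_width: 0.0253
grasp_force: 58.0
```

Emit:
{"name": "drive_tool", "arguments": {
  "moves": [
    [[20,2.9,0],[0,0,0],1],
    [[20,2.9,0],[0,0,0],1],
    [[20,2.9,0],[0,0,0],1],
    [[20,2.9,0],[0,0,0],1],
    [[21,2.9,0],[0,0,0],1],
    [[21,2.9,0],[0,0,0],1],
    [[21,2.9,0],[0,0,0],1],
    [[21,2.9,0],[0,0,0],1],
    [[0,0,0],[0,0,0],1],
    [[0,0,0],[0,0,0],1]
  ]
}}

```text
time_s: 17.85
tool_pos: [0.4877, 0.3576, 0.1565]
tool_rot: [-180.0, 0.2, 84.2]
force: [-0.5, -0.9, -3.5]
grip_width: 0.0251
grasp_force: 58.0
```

```bash
python3 - <<'E'
from h import *
o=env.get_obs();print(o['qpos'],o['tool_pos'],o['tool_rot'],o['grip_width'],o['force'])
snap('top','t4');snap('scene','s4')
a=cv2.imread('pics/t4.png')[130:260,80:310];b=cv2.imread('pics/s4.png')[80:260,150:400]
c=np.zeros((600,690,3),np.uint8);c[:300,:531]=cv2.resize(a,(531,300),interpolation=cv2.INTER_CUBIC);c[300:,:417]=cv2.resize(b,(417,300),interpolation=cv2.INTER_CUBIC);cv2.imwrite('pics/v4.png',c)
R=np.array([.4277,.005]);e=np.array([.106,.9944]);n=np.array([.9944,-.106])
f=np.load('pics/t4.npz');fx,fy,cx,cy=f['k'];T=f['T']
v,u=np.mgrid[0:400,0:640];d=f['d'];P=np.stack([(u-cx)/fx*d,(v-cy)/fy*d,d],-1)@T[:3,:3].T+T[:3,3]
w=P[...,:2]-R;al=w@e;la=w@n
f0=np.load('pics/top0.npz')['d']
for k in range(4):
    m=(abs(al-.0255-.051*k)<.018)&(abs(la)<.006);m2=(abs(al-.0255-.051*k)<.018)&(abs(la-.03)<.008)
    print(k,m.sum(),np.median(P[m][:,2]),np.median(P[m2][:,2]),'depth change',np.median((d-f0)[m]))
E
```

```text
[-81.42606145  20.87626335  52.8616685   95.96273937 -17.2537566
  71.98584491 -30.77422655] [0.48765485 0.35757473 0.15652105] [-1.79974352e+02  1.67864904e-01  8.41569251e+01] 0.02512070781035793 [-0.46849033 -0.8594955  -3.54089644]
0 57 0.02348281285285503 0.02379612796404751 depth change 0.003783822
1 54 0.022587140860276134 0.022982174034600344 depth change 0.0055559874
2 57 0.022865446881568108 0.022324872950704178 depth change 0.0041997433
3 54 0.02306466142570407 0.02267638555818441 depth change 0.0037719011
```

View pics/v4.png

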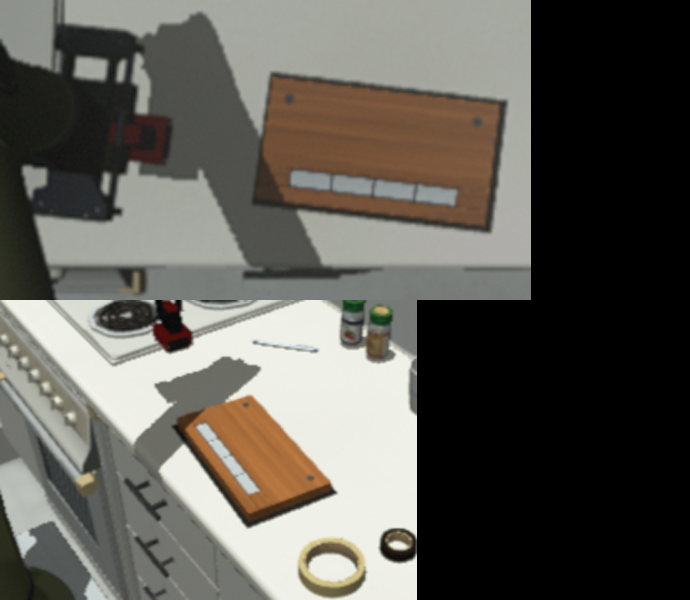

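All four sections measure flush (0.023 m). In the top crop the panel is in place and the area under the roller is bare worktop. Now I'll lower it.

Emit:
{"name": "drive_tool", "arguments": {
  "moves": [
    [[0,0,15],[0,0,0],1],
    [[0,0,20],[0,0,0],1],
    [[0,0,20],[0,0,0],1],
    [[0,0,15],[0,0,0],1],
    [[0,0,10],[0,0,0],1],
    [[0,0,6],[0,0,0],1],
    [[0,0,3],[0,0,0],1],
    [[0,0,0],[0,0,0],1],
    [[0,0,0],[0,0,0],1],
    [[0,0,0],[0,0,0],1]
  ]
}}

```text
time_s: 18.78
tool_pos: [0.4891, 0.3574, 0.0703]
tool_rot: [179.9, -0.1, 84.0]
force: [0.3, -0.1, -2.2]
grip_width: 0.0256
grasp_force: 58.0
```

Emit:
{"name": "drive_tool", "arguments": {
  "moves": [
    [[0,0,3],[0,0,0],1],
    [[0,0,2],[0,0,0],1],
    [[0,0,1],[0,0,0],1],
    [[0,0,1],[0,0,0],1],
    [[0,0,0.5],[0,0,0],1],
    [[0,0,0],[0,0,0],1],
    [[0,0,0],[0,0,0],1]
  ]
}}

```text
time_s: 19.37
tool_pos: [0.4886, 0.3578, 0.0629]
tool_rot: [180.0, -0.1, 84.1]
force: [-2.2, -1.0, 6.6]
grip_width: 0.0252
grasp_force: 58.0
```

The roller is standing with light contact. I'll back off slightly and release.

Emit:
{"name": "drive_tool", "arguments": {
  "moves": [
    [[0,0,-0.4],[0,0,0],1],
    [[0,0,0],[0,0,0],0],
    [[0,0,0],[0,0,0],0],
    [[0,0,0],[0,0,0],0],
    [[0,0,0],[0,0,0],0],
    [[0,0,0],[0,0,0],0],
    [[0,0,0],[0,0,0],0],
    [[0,0,0],[0,0,0],0],
    [[0,0,0],[0,0,0],0]
  ]
}}

```text
time_s: 20.12
tool_pos: [0.4884, 0.357, 0.0622]
tool_rot: [180.0, -0.0, 84.0]
force: [0.3, 0.6, 1.2]
grip_width: 0.071
grasp_force: 0.0
```

Emit:
{"name": "drive_tool", "arguments": {
  "moves": [
    [[0,0,-10],[0,0,0],0],
    [[0,0,-20],[0,0,0],0],
    [[0,0,-20],[0,0,0],0],
    [[0,0,-20],[0,0,0],0],
    [[0,0,-20],[0,0,0],0],
    [[0,0,-20],[0,0,0],0],
    [[0,0,0],[0,0,0],0],
    [[0,0,0],[0,0,0],0],
    [[0,0,0],[0,0,0],0],
    [[0,0,0],[0,0,0],0]
  ]
}}

```text
time_s: 20.95
tool_pos: [0.4877, 0.3567, 0.1712]
tool_rot: [-179.9, 0.1, 84.0]
force: [-0.8, -0.6, -0.1]
grip_width: 0.0869
grasp_force: 0.0
```

```bash
python3 - <<'E'
from h import *
o=env.get_obs();print(o['time_s'],o['tool_pos'],o['grip_width'],o['force'])
snap('wrist','w5');snap('scene','s5')
a=cv2.imread('pics/w5.png')[:250];b=cv2.imread('pics/s5.png')[60:300,150:470]
c=np.zeros((600,640,3),np.uint8);c[:250]=a;c[250:,:467]=cv2.resize(b,(467,350),interpolation=cv2.INTER_CUBIC);cv2.imwrite('pics/v5.png',c)
f=np.load('pics/w5.npz');fx,fy,cx,cy=f['k'];T=f['T']
v,u=np.mgrid[0:400,0:640];d=f['d'];P=np.stack([(u-cx)/fx*d,(v-cy)/fy*d,d],-1)@T[:3,:3].T+T[:3,3]
for lo,hi in [(.07,.09),(.03,.09)]:
    m=(d>0)&(P[...,2]>lo)&(P[...,2]<hi)&(np.hypot(P[...,0]-.4886,P[...,1]-.3578)<.07)
    p=P[m];print(len(p),np.median(p[:,2]),cv2.minAreaRect((p[:,:2]*1000).astype(np.float32)))
E
```

```text
20.95 [0.48768112 0.35669213 0.17117659] 0.08687973315552902 [-0.75493481 -0.55943337 -0.1335857 ]
1734 0.07995276533664986 ((488.2551574707031, 357.2188720703125), (50.74433135986328, 25.612600326538086), 83.35855102539062)
3731 0.036973061825775255 ((488.1054992675781, 357.38177490234375), (64.47038269042969, 53.9412841796875), 83.93659973144531)
```

View pics/v5.png

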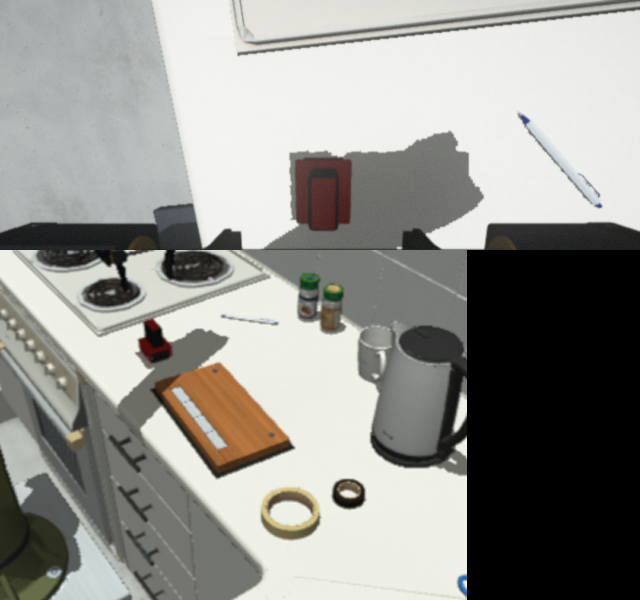

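The roller stands upright on bare worktop at wrist (323,193), with its grip top at 80 mm. The gripper is clear and both tape rolls are where they were. Handing in.

```bash
python3 -c "
from cell import env
print(env.sign_off())"
```

```text
the job is handed in; nothing more can be done
None
```

The job is handed in: all four trim sections measured flush after one rolling pass, the tape rolls weren't moved, and the red roller stands upright on bare worktop (about 21 s used; the first grasp missed without moving the roller).

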